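Seat the spacer plates in the graded slot stand

TASK

Take the orange and the blue spacer plate out of the rinse rack and put each upright into the slot of its own thickness in the white slot stand: the thick orange one in the widest slot, the thin blue one in the narrowest. The white block may be clamped a little off the middle of its bed, so feel or look for the slots; push each plate gently past the spring bead until it is fully home on the slot floor, never forcing it, then let go. Leave the grey plate and everything else where it is.

Things in the scene. Friction and masses are not known exactly. Their poses are not given: they have to be found in the camera images.
- stand: Fixed slot stand: dark steel bed 110 x 190 mm (local x, y), 12 mm high; on it a white block 82 x 136 mm, 40 mm high (top 52 mm above the bench). Three slots in a row along local y, each running along x. Origin: underside of bed, centre. The block is clamped up to 14 mm off centre along local y, either way; poses here are the bed's and do not show it. It stays put; pushes over 30 N spoil it.
- wide_slot (a point): On the bed: where the wide slot's floor centre would be with the block centred (stand y +45 mm, 24 mm above the bench); the true slot is shifted with the block. 16.5 mm wide for the 15 mm orange plate, 66 mm long, ends closed, 28 mm deep. Grey lips 3 mm wide, 4 mm deep slope in on both sides of the mouth.
- narrow_slot (a point): The same for the narrow slot (stand y -45 mm): 10.5 mm wide for the 9 mm blue plate, otherwise alike. In the -y wall of both these slots a sprung steel bead, 14 mm below the block's top, stands 2.5 mm into the slot and yields 4.5 mm; it grips a plate with about 3 N, so a plate will not fall home: push it down, about 5 to 12 N, on to the floor.
- block_end (a point): On the bed: where the block's flat +y end face (68 mm from the block's centre, upright, 40 mm high) would be with the block centred; point 10 mm below the block's top. The true face is shifted with the block, so touching it tells the shift. The middle slot (block centre) is filled by a fixed green plate, 12 mm thick, that stands 47 mm above the block.
- rack: Clear rinse rack, fixed, 100 mm (x) by 180 mm (y), rim 16 mm high, walls and floor 5 mm thick, with two dividers across it making three bays in a row along its local y, about 58 mm apart. Origin: underside, centre. Holds the orange, blue and grey plates, one per bay in any order.
- orange_mid (a point): Orange acrylic plate, an upside-down T, 15 mm thick throughout: foot 60 mm long, 40 mm high, on it a grip tab 24 mm long, 35 mm high (75 mm in all, about 60 g). This point: its centre, 37.5 mm above its lower edge. Local x along its length, y across its thickness, z up. Stands upright and loose in one bay of the rack, 5 mm above the bench.
- blue_mid (a point): Blue acrylic plate, an upside-down T, 9 mm thick throughout: foot 60 mm long, 40 mm high, on it a grip tab 24 mm long, 35 mm high (75 mm in all, about 36 g). This point: its centre, 37.5 mm above its lower edge. Local x along its length, y across its thickness, z up. Stands upright and loose in one bay of the rack, 5 mm above the bench.
- grey_mid (a point): Grey acrylic plate, an upside-down T, 19 mm thick throughout: foot 60 mm long, 40 mm high, on it a grip tab 24 mm long, 35 mm high (75 mm in all, about 76 g). This point: its centre, 37.5 mm above its lower edge. Local x along its length, y across its thickness, z up. Stands upright and loose in one bay of the rack, 5 mm above the bench. Bystander.
- dish: Small round glass dish, 60 mm across and 14 mm high, bystander, between robot and work. Origin: underside, centre.
- tipbox: Pipette-tip box with a blue lid, 88 x 123 mm, 67 mm high, bystander beyond the work. Origin: underside, centre.
- carton: Open cream carton, 110 x 140 mm, 35 mm high, bystander. Origin: underside, centre.
- cap: White screw cap, 36 mm across, 18 mm high, bystander. Origin: underside, centre.
- buffer: Bottle with blue cap, 56 mm across, 120 mm high, bystander. Origin: underside, centre.
- tuberack: Pink tube rack with four capped tubes, 60 x 130 mm, 85 mm high, bystander. Origin: underside, centre.
- jar: White jar, 60 mm across, 70 mm high, bystander at the left. Origin: underside, centre.

How it is judged:
By the outcome, as a careful person would: the job done as asked, in the order asked, and still so for the second after the job is handed in, with the robot touching nothing.
It also fails if it takes over 67 s, if anything falls off the work surface, if the arm or the gripper's body presses on something with over 40 N, if the wrist force passes 120 N, or if a joint passes its speed limit or range.

ROBOT

A 6-joint arm with a two-finger parallel gripper is mounted at the origin on the work surface. World frame = base frame: x ahead of the robot, y to its left, z up, the work surface at z = 0. Lengths are in m, angles in degrees, forces in N, time in s.
With the tool pointing down it reaches from about 0.4 to 0.825 m from the base axis. Payload 7 kg.
Tool frame: the origin (TCP) lies between the finger pads; the fingertips stand 11 mm ahead of it and the grasp point (between the pads) lies 8 mm behind it; z points along the fingers, y is the direction in which the jaws open and shut (so a half turn about z gives the same grasp; the last joint's range is limited). The gripper opens to 88 mm and grips with 3 to 60 N. Pads are 19 mm wide; open, the fingers measure 130 mm over their backs; the gripper's body (78 mm by 193 mm) begins 47 mm behind the grasp point.
Start: joints at [-55.285, 20.546, 0.682, 0, -70.136, -16.507], TCP at [0.211, -0.641, 0.238] pointing down, gripper open.
Joint ranges: [-176.03, 176.03], [-82.01, 121.73], [-58.28, 71.71], [-173.87, 95.51], [-174.79, -0.11], [-173.66, 173.66]. Speed limits (degrees/s): [136.94, 136.94, 172.46, 180, 180, 180].

INTERFACE

Orientations are given as [roll, pitch, yaw] about the fixed x, y, z axes, in that order (R = Rz(yaw) Ry(pitch) Rx(roll)).
In Python, from plant import r gives the robot as it stands.
- The arm moves only by the shell command python3 -m inch 'ROWS' [OPENING] [FORCE]. ROWS is JSON, a list of rows, each an object of numbers: "x", "y", "z": the shift along the tool's x, y, z as a fraction of full scale; "yaw": the turn about the tool's z as a fraction of full scale. In form: [{"x": .., "y": .., "z": .., "yaw": ..}, ...]. A call has 1 to 5 rows; each row shifts and turns the pose as measured when the row begins, along the tool's axes as they then stand; what a row does not reach is not made up. Full scale, the value 1, is 0.025 m for a shift and 4 degrees for a turn. A row lasts 1/12 s, in which the tool goes at most 41.7 mm and 7.16 degrees, less where a joint would pass 70% of its speed; a pose out of reach is approached as far as the arm can. A call with a number of a shift or a turn outside -1 to 1 is refused whole. A call with a gripper value outside its range is refused whole. OPENING is the opening, from -1 (shut) to 1 (fully open), set as the call begins (- or left out, the last holds). The fingers move at their own pace and stop on an object; FORCE is the grip in N (left out, the last holds). Time passes only in rows, so rows that do not move let the fingers close. It gives the time, the measured TCP pose, the force and the opening at its end, in the units of the state.
- r.get_state(): the state, without advancing time (a new reading comes with each control period).
- r.capture(name): name is "scene" or "top" or "wrist"; returns (picture, depth): 400x640x3 uint8, red, green, blue; 400x640 float32, m along the optical axis (not along the pixel's ray), 0 where there is no reading.
- r.camera_info(name): a dict with "mtx" (3x3 intrinsics, pixels), "k1" (the pictures are not rectified: a ray, as slopes to the right and down, at radius r is drawn at 1 + k1 r^2 times it, then the intrinsics apply), "pose" (4x4, takes a point from camera to world coordinates). Camera axes: x right, y down, z forward; pixel columns grow to the right and rows downward; lengths in m; the calibration is good to about 2 mm. A picture is of the moment at which its call begins: read the wrist's pose just before it. camera_info takes no time and is no camera call; for the wrist camera it gives the pose at the moment of the call.
- r.close_job(): hands the job in, once; it reports no verdict.
The state is a dict: "time_s": time; "joints": joint angles; "qd": joint speeds; "joint_torque": joint torques, N m; "tcp_pos": TCP position; "eef_rot": TCP orientation; "contact_force": force on the tool from outside, world axes, zero at the start; "moment": the same for the moment, N m; "gripper_width": finger opening in m.
Only numpy, scipy, OpenCV 4.12 (cv2) and the standard library are available. Lean on these libraries where they do the work, as an engineer would, in place of code of your own. Each camera call takes 0.05 s, during which the arm holds its last target. There are 200 camera calls.

## Working session

There is one attempt and no reset: what is moved stays moved. The work goes in short steps, Python scripts to look and compute and a shell command to move; the robot and the scene stay as the last step left them, time stands still between calls to the robot, and variables do not carry over. Pictures are saved under pics/ and viewed, about 8 in all and at most 12, crops included, and the job is handed in when it is done.

```bash
mkdir -p pics; ls; python3 - <<'E'
from plant import r
import cv2,numpy as np
s=r.get_state();print(s)
for n in("scene","top"):
    p,d=r.capture(n);cv2.imwrite(f"pics/{n}0.png",p[:,:,::-1]);np.savez(f"{n}0.npz",p=p,d=d)
    i=r.camera_info(n);print(n,np.round(i["mtx"],1).tolist(),i["k1"],np.round(i["pose"],3).tolist())
E
```

```text
pics
{'time_s': 0.0, 'joints': array([-5.52818636e+01,  2.05904820e+01,  6.33391314e-01, -2.25838213e-02,
       -7.01339336e+01, -1.65073300e+01]), 'qd': array([ 0.09328157,  0.03666325,  0.07289676, -0.02866953,  0.05288266,
        0.09995957]), 'joint_torque': array([-1.44930429e-03, -5.82712913e+01,  2.93066275e+01,  6.99723288e+00,
        7.10776090e-03, -1.41165874e-04]), 'tcp_pos': array([ 0.21079513, -0.64074526,  0.23662276]), 'eef_rot': array([ 1.79906694e+02, -5.51115857e-03, -1.61796880e+02]), 'contact_force': array([ 0.09477018, -0.17033685, -0.33186773]), 'moment': array([ 0.01312614, -0.04870734, -0.0252465 ]), 'gripper_width': 0.08766372746396422}
scene [[389.1, 0.0, 318.9], [0.0, 389.1, 207.3], [0.0, 0.0, 1.0]] -0.0034013157342054332 [[0.128, 0.528, -0.84, 1.363], [0.991, -0.048, 0.121, -0.077], [0.023, -0.848, -0.529, 0.581], [0.0, 0.0, 0.0, 1.0]]
top [[519.7, 0.0, 321.3], [0.0, 519.7, 205.1], [0.0, 0.0, 1.0]] 0.008273936319143319 [[0.004, -0.993, 0.119, 0.374], [-1.0, -0.004, -0.003, 0.012], [0.004, -0.119, -0.993, 1.625], [0.0, 0.0, 0.0, 1.0]]
```

View pics/top0.png

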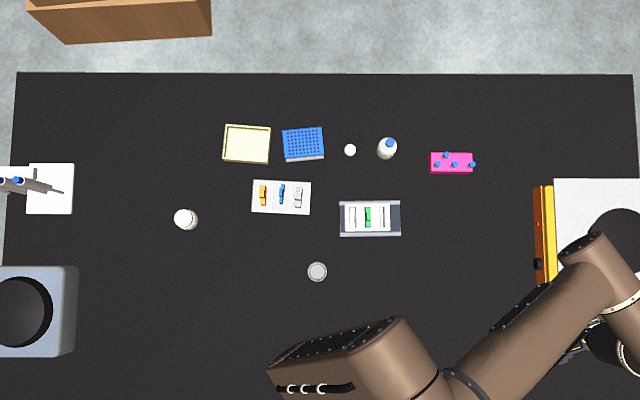

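View pics/scene0.png

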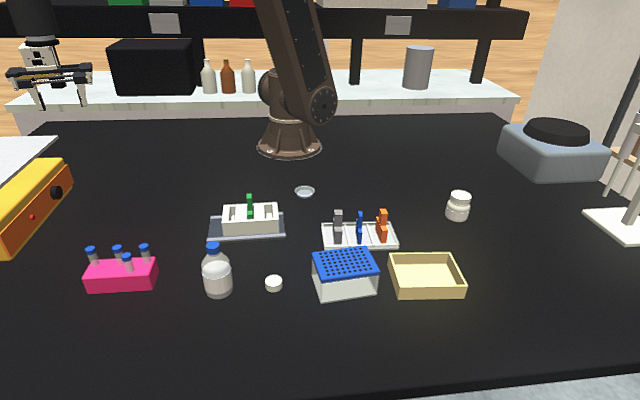

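The top view shows the rack at about (281,197), with orange at (263,195), blue at (282,194) and grey at (298,197). The stand is at (370,218), with its white block shifted to the left on the bed. The dish is at (317,271). The scene view shows the plates upright with nothing fallen.

```bash
cat > h.py <<'E'
import numpy as np,cv2
def world(info,d,uv):
    K=np.array(info["mtx"]);T=np.array(info["pose"]);uv=np.atleast_2d(uv).astype(int)
    z=d[uv[:,1],uv[:,0]];s=np.c_[(uv[:,0]-K[0,2])/K[0,0],(uv[:,1]-K[1,2])/K[1,1]]
    s=s/(1+info["k1"]*(s**2).sum(1))[:,None]
    s=np.c_[s,np.ones(len(s))]*z[:,None]
    return s@T[:3,:3].T+T[:3,3]
def cloud(info,d):
    v,u=np.mgrid[:400,:640];return world(info,d,np.c_[u.ravel(),v.ravel()]).reshape(400,640,3)
def desc(n,P):
    c,sz,a=cv2.minAreaRect((P[:,:2]*1000).astype(np.float32));print(n,len(P),np.round(c,1),np.round(sz,1),round(a,1),"z",np.round(np.percentile(P[:,2],[5,50,95])*1000,1))
E
python3 - <<'E'
from h import *;from plant import r
a=np.load("top0.npz");p,d=a["p"],a["d"];W=cloud(r.camera_info("top"),d)
h=cv2.cvtColor(p,cv2.COLOR_RGB2HSV).astype(int);H,S,V=h[...,0],h[...,1],h[...,2]
roi=np.zeros((400,640),bool);roi[175:240,245:405]=1
Z=W[...,2]
for n,m in dict(orange=(H>5)&(H<25)&(S>150)&(Z>.06),blue=(H>100)&(H<125)&(S>150)&(Z>.06),green=(H>45)&(H<80)&(S>120)&(Z>.08),
  grey=(S<60)&(Z>.065)).items(): desc(n,W[m&roi])
x=np.zeros_like(roi);x[:,330:]=1
desc("block",W[roi&x&(abs(Z-.052)<.006)&(V>130)&(S<60)]);desc("bed",W[roi&x&(abs(Z-.012)<.005)])
desc("stand",W[roi&x&(Z>.007)])
desc("rack",W[roi&~x&(abs(Z-.016)<.005)]);desc("rackall",W[roi&~x&(Z>.003)])
q=W[271,317];print("dish",q)
cv2.imwrite("pics/topz.png",cv2.resize(p[175:240,245:405,::-1],None,fx=5,fy=5,interpolation=cv2.INTER_CUBIC))
E
```

```text
orange 29 [486.7 107.6] [295.1  22.6] 35.9 z [61.6 76.1 82.8]
blue 28 [599.9 129.6] [ 9.5 23.1] 87.3 z [64.  78.2 83.2]
green 31 [ 526.1 -131. ] [ 8.4 23. ] 89.7 z [ 81.8  97.6 103. ]
grey 103 [522.8  10.9] [215.7 205.4] 43.2 z [  74.2   91.1 1625.4]
block 801 [ 526.3 -133.1] [ 83.  135.6] 0.5 z [47.1 51.6 56.6]
bed 755 [ 563.7 -134.4] [202.4 227.1] 0.1 z [ 7.4 10.8 15.7]
stand 2047 [ 516.  -121.4] [244.9 303.1] 85.8 z [ 8.1 44.1 62.2]
rack 367 [568.3 102.4] [157.2 240.5] 0.3 z [11.4 14.6 19.5]
rackall 2030 [518.9 114.6] [291.1 265.7] 0.3 z [ 3.4  7.6 77.3]
dish [0.3634303  0.01899593 0.00543623]
```

View pics/topz.png

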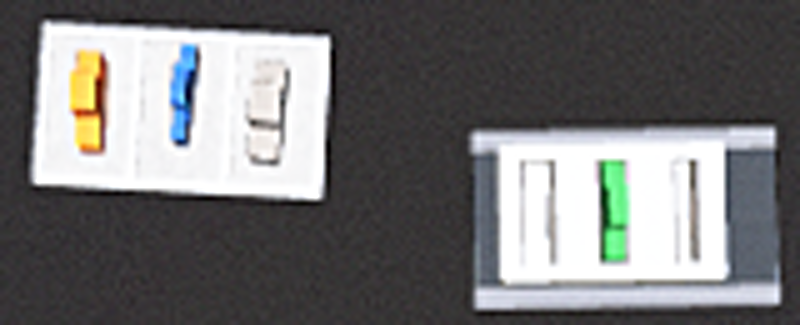

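The zoomed crop shows the wide slot on the left (+y), at about (537,212) in the crop. The narrow slot is on the right, at about (685,212), with the green plate between them. The stand is nearly square to the world. I'll move toward the stand now.

```bash
python3 -m inch '[{"x":-1,"yaw":0.91},{"x":-1,"yaw":0.91},{"x":-1,"yaw":0.91},{"x":-1,"yaw":0.91},{"x":-1,"yaw":0.91}]'
python3 -m inch '[{"x":-0.3,"y":1},{"x":-0.3,"y":1},{"x":-0.3,"y":1},{"x":-0.3,"y":1},{"x":-0.3,"y":1}]'
python3 -m inch '[{"x":-0.3,"y":1},{"x":-0.3,"y":1},{"x":-0.3,"y":1},{"x":-0.3,"y":1},{"x":-0.3,"y":1}]'
python3 -m inch '[{"x":-0.3,"y":1},{"x":-0.3,"y":1},{"x":-0.3,"y":1},{"x":-0.3,"y":1},{"x":-0.3,"y":1}]'
python3 - <<'E'
from plant import r
import numpy as np
print(np.round(r.camera_info("wrist")["pose"],3).tolist(),np.round(r.get_state()["joints"],1))
E
```

```text
[[-0.313, 0.909, 0.276, 0.137], [0.95, 0.299, 0.092, -0.666], [0.001, 0.291, -0.957, 0.384], [0.0, 0.0, 0.0, 1.0]] [-55.3  20.6   0.6  -0.  -70.1 -16.5]validation failed for argument at $[0]...
validation failed for argument at $[0]...
validation failed for argument at $[0]...
validation failed for argument at $[0]...
```

```bash
python3 -m inch '[{"x":-1,"y":0,"z":0,"yaw":0.91},{"x":-1,"y":0,"z":0,"yaw":0.91},{"x":-1,"y":0,"z":0,"yaw":0.91},{"x":-1,"y":0,"z":0,"yaw":0.91},{"x":-1,"y":0,"z":0,"yaw":0.91}]'
```

```text
time_s: 0.52
tcp_pos: [0.3314, -0.6166, 0.2347]
eef_rot: [179.7, -0.2, 178.9]
contact_force: [-0.1, -0.4, 1.0]
gripper_width: 0.0878
```

```bash
python3 -m inch '[{"x":-0.3,"y":1,"z":0,"yaw":0},{"x":-0.3,"y":1,"z":0,"yaw":0},{"x":-0.3,"y":1,"z":0,"yaw":0},{"x":-0.3,"y":1,"z":0,"yaw":0},{"x":-0.3,"y":1,"z":0,"yaw":0}]'
python3 -m inch '[{"x":-0.3,"y":1,"z":0,"yaw":0},{"x":-0.3,"y":1,"z":0,"yaw":0},{"x":-0.3,"y":1,"z":0,"yaw":0},{"x":-0.3,"y":1,"z":0,"yaw":0},{"x":-0.3,"y":1,"z":0,"yaw":0}]'
python3 -m inch '[{"x":-0.3,"y":1,"z":0,"yaw":0},{"x":-0.3,"y":1,"z":0,"yaw":0},{"x":-0.3,"y":1,"z":0,"yaw":0},{"x":-0.3,"y":1,"z":0,"yaw":0},{"x":-0.3,"y":1,"z":0,"yaw":0}]'
python3 -m inch '[{"x":-0.3,"y":1,"z":0,"yaw":0},{"x":-0.3,"y":1,"z":0,"yaw":0},{"x":-0.3,"y":1,"z":0,"yaw":0},{"x":0,"y":0.6,"z":0,"yaw":-0.25},{"x":0,"y":0,"z":0,"yaw":0}]'
python3 - <<'E'
from plant import r
import numpy as np,cv2
i=r.camera_info("wrist");print(np.round(i["pose"],3).tolist(),np.round(r.get_state()["joints"],1))
p,d=r.capture("wrist");cv2.imwrite("pics/w1.png",p[:,:,::-1]);np.savez("w1.npz",p=p,d=d,T=i["pose"])
E
```

```text
time_s: 0.93
tcp_pos: [0.3761, -0.4895, 0.2285]
eef_rot: [179.4, -0.6, 178.6]
contact_force: [0.8, 1.0, -0.3]
gripper_width: 0.0874
time_s: 1.35
tcp_pos: [0.4168, -0.3582, 0.2271]
eef_rot: [179.2, -0.8, 178.6]
contact_force: [0.5, 0.4, -0.4]
gripper_width: 0.0876
time_s: 1.77
tcp_pos: [0.4572, -0.2272, 0.227]
eef_rot: [179.2, -0.9, 178.5]
contact_force: [1.2, -0.6, -1.8]
gripper_width: 0.0874
time_s: 2.18
tcp_pos: [0.4828, -0.1294, 0.2271]
eef_rot: [179.1, -1.0, 179.8]
contact_force: [0.2, 0.2, -0.6]
gripper_width: 0.0877
[[0.004, 0.961, 0.275, 0.407], [1.0, -0.008, 0.014, -0.132], [0.016, 0.275, -0.961, 0.376], [0.0, 0.0, 0.0, 1.0]] [  6.7   5.1 -20.6  -1.1 -65.2 -96.5]
```

View pics/w1.png

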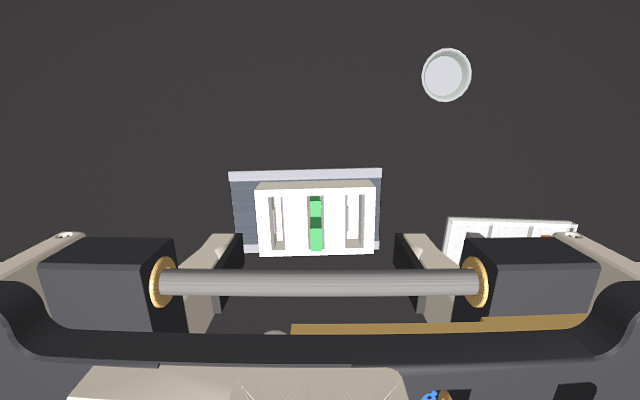

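The wrist view shows the whole stand: block top from about x 257 to 375, narrow slot at (277,222), wide slot at (352,220). Part of the rack is at lower right, and the dish is at (446,75).

```bash
python3 - <<'E'
from h import *;from plant import r
a=np.load("w1.npz");p,d=a["p"],a["d"];i=r.camera_info("wrist");i["pose"]=a["T"];W=cloud(i,d)
print(r.get_state()["gripper_width"],i["mtx"][0][0])
h=cv2.cvtColor(p,cv2.COLOR_RGB2HSV).astype(int);H,S,V=h[...,0],h[...,1],h[...,2];Z=W[...,2]
roi=np.zeros((400,640),bool);roi[160:258,225:390]=1
desc("block",W[roi&(abs(Z-.052)<.004)]);desc("all",W[roi&(Z>.007)&(Z<.06)&(d>0)]);desc("green",W[roi&(H>45)&(H<80)&(S>120)&(Z>.09)])
for v in (205,215,225,235):
    row=W[v,250:385];print(v,round(row[60,0],3),' '.join(f"{y*1000:.0f}:{z*1000:.0f}" for y,z in row[:,1:]))
E
```

```text
0.08755794402214546 298.87376985711137
block 6170 [ 530.  -130.2] [ 83.2 136.7] 1.1 z [49.9 52.6 53.9]
all 11854 [ 529.9 -142. ] [110.5 190.8] 1.1 z [10.3 49.7 53.7]
green 35 [ 517.8 -130.9] [ 1.  10.1] 1.3 z [91.1 94.7 98.5]
205 0.505 -214:11 -212:11 -211:10 -210:11 -209:11 -199:53 -197:53 -196:53 -195:53 -194:53 -193:52 -192:53 -191:52 -190:52 -188:54 -187:52 -186:54 -185:52 -184:52 -183:52 -182:51 -181:49 -181:44 -181:33 -181:28 -180:24 -179:24 -177:27 -176:25 -175:26 -174:25 -170:49 -168:52 -167:53 -166:54 -165:53 -163:53 -162:54 -161:52 -160:53 -159:53 -158:53 -157:52 -156:52 -154:53 -153:53 -152:53 -151:52 -150:53 -149:54 -148:53 -146:53 -145:53 -144:53 -143:54 -142:53 -141:52 -140:52 -139:50 -137:50 -136:65 -135:65 -134:65 -133:65 -132:66 -131:66 -130:65 -128:64 -127:65 -126:65 -125:65 -124:49 -123:51 -122:51 -132:376 -119:52 -118:53 -117:52 -116:53 -115:52 -114:54 -113:53 -111:52 -110:52 -109:51 -108:52 -107:53 -106:53 -105:53 -103:52 -102:52 -101:53 -100:53 -99:51 -98:51 -96:51 -95:50 -94:49 -90:24 -89:24 -87:25 -86:26 -85:24 -84:26 -82:25 -81:25 -80:26 -79:25 -77:24 -77:30 
[... 2601 characters left out ...]
158:52 -157:53 -155:53 -154:53 -153:52 -152:54 -151:54 -150:54 -148:54 -147:52 -146:53 -145:52 -144:53 -143:53 -141:53 -140:54 -139:52 -138:51 -136:100 -135:100 -134:100 -133:100 -132:99 -131:100 -130:99 -129:99 -128:100 -127:99 -126:100 -125:99 -123:49 -121:51 -120:52 -119:53 -118:52 -117:53 -116:53 -115:53 -113:52 -112:53 -111:53 -110:52 -109:54 -108:53 -106:53 -105:52 -104:53 -103:53 -102:53 -101:54 -99:52 -98:52 -97:54 -96:52 -94:51 -90:25 -89:25 -88:25 -86:25 -85:25 -84:25 -83:25 -81:24 -80:24 -79:24 -77:25 -76:25 -76:35 -77:43 -77:51 -76:52 -75:53 -73:52 -72:53 -71:53 -70:53 -69:53 -68:53 -67:54 -65:53 -64:53 -63:52 -62:53 -51:10 -50:11 -49:11 -47:9 -44:1 -42:-0 -41:1 -39:1 -38:1 -37:1
```

```bash
python3 -m inch '[{"x":-0.28,"y":1,"z":0,"yaw":0},{"x":-0.28,"y":1,"z":0,"yaw":0},{"x":-0.28,"y":1,"z":0,"yaw":0},{"x":-0.28,"y":1,"z":0,"yaw":0},{"x":-0.28,"y":1,"z":0,"yaw":0}]' 0 25
python3 -m inch '[{"x":-0.28,"y":1,"z":0,"yaw":0},{"x":-0.28,"y":1,"z":0,"yaw":0},{"x":-0.28,"y":1,"z":0,"yaw":0},{"x":-0.28,"y":1,"z":0,"yaw":0},{"x":-0.28,"y":1,"z":0,"yaw":0}]'
python3 -m inch '[{"x":0,"y":0,"z":0,"yaw":0},{"x":0,"y":0,"z":0,"yaw":0}]'
python3 - <<'E'
from h import *;from plant import r
i=r.camera_info("wrist")
p,d=r.capture("wrist");cv2.imwrite("pics/w2.png",p[:,:,::-1]);np.savez("w2.npz",p=p,d=d,T=i["pose"])
W=cloud(i,d);Z=W[...,2];h=cv2.cvtColor(p,cv2.COLOR_RGB2HSV).astype(int);H,S,V=h[...,0],h[...,1],h[...,2]
for n,m in dict(orange=(H>5)&(H<18)&(S>150),blue=(H>100)&(H<125)&(S>150)).items():
    m=m&(d>0);m[290:]=0
    desc(n+" tabtop",W[m&(abs(Z-.080)<.004)]);desc(n+" foottop",W[m&(abs(Z-.045)<.003)])
E
```

```text
time_s: 2.65
tcp_pos: [0.5175, -0.0072, 0.2276]
eef_rot: [179.2, -1.1, 179.2]
contact_force: [0.6, -1.0, 0.4]
gripper_width: 0.0596
time_s: 3.07
tcp_pos: [0.5556, 0.1186, 0.2279]
eef_rot: [179.2, -1.2, 178.9]
contact_force: [-0.2, 0.1, 0.1]
gripper_width: 0.0436
time_s: 3.23
tcp_pos: [0.5572, 0.1212, 0.2266]
eef_rot: [179.3, -1.3, 179.0]
contact_force: [-0.1, -0.1, -0.5]
gripper_width: 0.0437
orange tabtop 57 [598.5 190.4] [13.5 22.8] 89.6 z [76.6 79.5 81.2]
orange foottop 67 [594.5 189.7] [12.6 50.7] 88.8 z [42.4 44.9 47.5]
blue tabtop 156 [603.7 132.2] [ 7.9 23.4] 84.0 z [78.4 80.7 82. ]
blue foottop 93 [603.8 132.1] [ 7.7 59.5] 83.8 z [43.2 45.5 47.1]
```

View pics/w2.png

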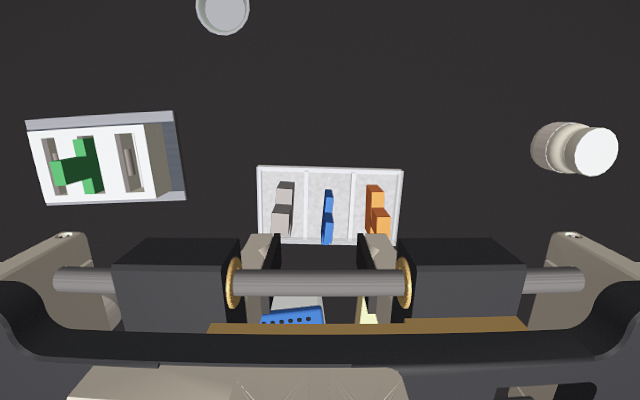

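The wrist view shows the blue tab between the fingers at about (327,215). Orange at about (377,212) is partly hidden by the right finger, and grey is at (283,210). I'll shift over the orange plate and measure again.

```bash
python3 -m inch '[{"x":-0.5,"y":0.9,"z":0,"yaw":0},{"x":-0.4,"y":0.9,"z":0,"yaw":0},{"x":0,"y":0.9,"z":0,"yaw":0},{"x":0,"y":0,"z":0,"yaw":0},{"x":0,"y":0,"z":0,"yaw":0}]'
python3 - <<'E'
from h import *;from plant import r
i=r.camera_info("wrist")
p,d=r.capture("wrist");cv2.imwrite("pics/w3.png",p[:,:,::-1]);np.savez("w3.npz",p=p,d=d,T=i["pose"])
W=cloud(i,d);Z=W[...,2];h=cv2.cvtColor(p,cv2.COLOR_RGB2HSV).astype(int);H,S,V=h[...,0],h[...,1],h[...,2]
for n,m in dict(orange=(H>5)&(H<18)&(S>150),blue=(H>100)&(H<125)&(S>150)).items():
    m=m&(d>0);m[260:]=0
    desc(n+" tabtop",W[m&(abs(Z-.080)<.004)]);desc(n+" foottop",W[m&(abs(Z-.045)<.003)])
m=(S<60)&(V>150)&(d>0);m[260:]=0;m[:,:100]=0;desc("rack",W[m&(abs(Z-.016)<.003)&(abs(W[...,0]-.6)<.08)&(abs(W[...,1]-.135)<.12)])
E
```

```text
time_s: 3.7
tcp_pos: [0.5817, 0.1835, 0.2264]
eef_rot: [179.4, -1.4, 178.5]
contact_force: [0.2, 0.0, 0.1]
gripper_width: 0.0434
orange tabtop 30 [599.  190.4] [12.3 23.6] 88.4 z [78.  80.  81.8]
orange foottop 18 [598.  184.8] [11.  59.9] 77.8 z [44.5 45.6 47.9]
blue tabtop 140 [604.1 133.1] [ 8.5 24. ] 84.9 z [77.2 80.7 82. ]
blue foottop 106 [603.8 133.2] [ 8.3 58.9] 83.7 z [42.4 45.6 46.9]
rack 2479 [596.5 135.4] [180.5 101.1] 87.3 z [13.9 16.3 17.8]
```

```bash
python3 - <<'E'
from h import *;from plant import r
for f in("w2","w3"):
    a=np.load(f+".npz");p,d=a["p"],a["d"];i=r.camera_info("wrist");i["pose"]=a["T"]
    W=cloud(i,d);Z=W[...,2];h=cv2.cvtColor(p,cv2.COLOR_RGB2HSV).astype(int);H,S=h[...,0],h[...,1]
    m=(H>3)&(H<30)&(S>120)&(d>0);m[260:]=0
    desc(f+" tabtop",W[m&(abs(Z-.080)<.004)]);desc("foottop",W[m&(abs(Z-.045)<.003)])
    g=(S<40)&(d>0)&(abs(W[...,0]-.597)<.06)&(abs(W[...,1]-.077)<.025);g[260:]=0
    desc("grey",W[g&(abs(Z-.080)<.004)])
cv2.imwrite("pics/w3c.png",cv2.resize(p[120:270,220:420,::-1],None,fx=3,fy=3))
E
```

```text
w2 tabtop 257 [598.6 190.6] [14.  22.8] 89.8 z [78.3 80.6 81.8]
foottop 242 [594.9 190.6] [14.3 51.4] 89.1 z [43.6 45.6 47. ]
grey 397 [592.7  81.4] [18.8 23.9] 84.7 z [79.  80.8 81.8]
w3 tabtop 320 [599.3 191. ] [13.6 24.2] 88.6 z [79.3 80.7 81.9]
foottop 255 [599.1 190.5] [13.7 58.8] 89.3 z [44.5 45.6 47. ]
grey 430 [593.   81.4] [18.4 24.2] 84.6 z [77.6 80.7 81.9]
```

View pics/w3c.png

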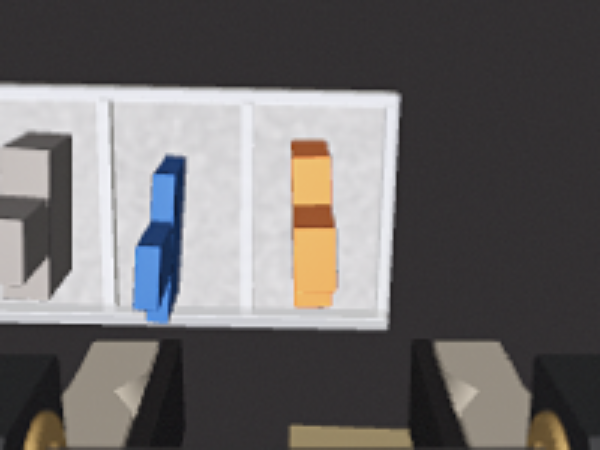

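Orange is at (599, 191) mm with yaw about -1°, blue at (604, 133) mm with yaw about -6°. The crop confirms orange is upright and unobstructed. I'll approach orange.

```bash
python3 -m inch '[{"x":-0.85,"y":0.24,"z":0,"yaw":0},{"x":0,"y":0,"z":1,"yaw":0},{"x":0,"y":0,"z":1,"yaw":0},{"x":0,"y":0,"z":1,"yaw":0},{"x":0,"y":0,"z":1,"yaw":0}]'
python3 -m inch '[{"x":0,"y":0,"z":0.8,"yaw":0},{"x":0,"y":0,"z":0,"yaw":0},{"x":0,"y":0,"z":0,"yaw":0}]'
```

```text
time_s: 4.17
tcp_pos: [0.6054, 0.185, 0.1312]
eef_rot: [179.0, -0.6, 178.3]
contact_force: [0.1, 0.6, -0.4]
gripper_width: 0.0436
time_s: 4.42
tcp_pos: [0.6019, 0.1796, 0.1058]
eef_rot: [179.2, -1.1, 178.0]
contact_force: [0.6, 0.1, 1.2]
gripper_width: 0.0437
```

```bash
python3 -m inch '[{"x":0.08,"y":0.44,"z":0,"yaw":-0.25},{"x":0,"y":0,"z":0,"yaw":0},{"x":0,"y":0,"z":0,"yaw":0}]'
```

```text
time_s: 4.67
tcp_pos: [0.6014, 0.1898, 0.1095]
eef_rot: [179.2, -0.9, 179.0]
contact_force: [-0.3, -0.3, 0.4]
gripper_width: 0.0437
```

```bash
python3 -m inch '[{"x":0.06,"y":0.04,"z":1,"yaw":0},{"x":0,"y":0,"z":0.9,"yaw":0},{"x":0,"y":0,"z":0,"yaw":0},{"x":0,"y":0,"z":0,"yaw":0}]'
python3 -m inch '[{"x":0,"y":0,"z":0,"yaw":0}]'
```

```text
time_s: 5.0
tcp_pos: [0.6033, 0.1939, 0.0684]
eef_rot: [178.8, -0.3, 179.1]
contact_force: [-0.1, 0.1, 0.6]
gripper_width: 0.0439
time_s: 5.08
tcp_pos: [0.6036, 0.194, 0.0695]
eef_rot: [178.8, -0.3, 179.1]
contact_force: [-0.1, 0.4, -0.2]
gripper_width: 0.0436
```

```bash
python3 -m inch '[{"x":0.17,"y":-0.13,"z":0.48,"yaw":0},{"x":0,"y":0,"z":0,"yaw":0},{"x":0,"y":0,"z":0,"yaw":0}]'
```

```text
time_s: 5.33
tcp_pos: [0.602, 0.1923, 0.0626]
eef_rot: [178.6, 0.1, 179.2]
contact_force: [0.8, -0.4, 1.5]
gripper_width: 0.044
```

```bash
python3 -m inch '[{"x":0.2,"y":-0.1,"z":0.2,"yaw":0},{"x":0.05,"y":0,"z":0.1,"yaw":0}]'
python3 -m inch '[{"x":0,"y":0,"z":0,"yaw":0},{"x":0,"y":0,"z":0,"yaw":0},{"x":0,"y":0,"z":0,"yaw":0},{"x":0,"y":0,"z":0,"yaw":0},{"x":0,"y":0,"z":0,"yaw":0}]' -1 25
```

```text
time_s: 5.5
tcp_pos: [0.597, 0.1907, 0.0574]
eef_rot: [178.5, 0.3, 179.2]
contact_force: [-0.8, -0.3, 0.2]
gripper_width: 0.0435
time_s: 5.92
tcp_pos: [0.5972, 0.191, 0.0585]
eef_rot: [178.5, 0.4, 179.2]
contact_force: [-0.1, 0.2, 0.1]
gripper_width: 0.016
```

```bash
python3 -m inch '[{"x":0,"y":0,"z":0,"yaw":0},{"x":0,"y":0,"z":-0.4,"yaw":0},{"x":0,"y":0,"z":-1,"yaw":0},{"x":0,"y":0,"z":-1,"yaw":0},{"x":0,"y":0,"z":-1,"yaw":0}]'
python3 -m inch '[{"x":0,"y":0,"z":-1,"yaw":0},{"x":0,"y":0,"z":-0.4,"yaw":0}]'
```

```text
time_s: 6.33
tcp_pos: [0.593, 0.1867, 0.1407]
eef_rot: [178.9, -0.3, 179.1]
contact_force: [-0.2, 0.3, -0.8]
gripper_width: 0.015
time_s: 6.5
tcp_pos: [0.5943, 0.1861, 0.1818]
eef_rot: [178.8, -0.1, 179.2]
contact_force: [0.7, 1.1, 0.2]
gripper_width: 0.0144
```

```bash
python3 -m inch '[{"x":0.25,"y":-1,"z":0,"yaw":-0.24},{"x":0.25,"y":-1,"z":0,"yaw":-0.24},{"x":0.25,"y":-1,"z":0,"yaw":0},{"x":0.25,"y":-1,"z":0,"yaw":0},{"x":0.25,"y":-1,"z":0,"yaw":0}]'
python3 -m inch '[{"x":0.25,"y":-1,"z":0,"yaw":0},{"x":0.25,"y":-1,"z":0,"yaw":0},{"x":0.25,"y":-1,"z":0,"yaw":0},{"x":0.25,"y":-1,"z":0,"yaw":0},{"x":0.1,"y":-0.4,"z":0,"yaw":0}]'
python3 -m inch '[{"x":0,"y":0,"z":0,"yaw":0}]'
```

```text
time_s: 6.92
tcp_pos: [0.5661, 0.0621, 0.185]
eef_rot: [178.5, 0.5, -178.4]
contact_force: [0.1, -0.6, -0.7]
gripper_width: 0.0147
time_s: 7.33
tcp_pos: [0.5379, -0.0556, 0.1831]
eef_rot: [178.5, 0.5, -178.5]
contact_force: [0.4, 0.5, -0.4]
gripper_width: 0.0149
time_s: 7.42
tcp_pos: [0.5371, -0.0574, 0.1833]
eef_rot: [178.5, 0.4, -178.6]
contact_force: [-0.2, 0.6, -1.6]
gripper_width: 0.0148
```

```bash
python3 -m inch '[{"x":0.18,"y":-0.6,"z":0,"yaw":0},{"x":0.18,"y":-0.55,"z":0.4,"yaw":0.05},{"x":0,"y":0,"z":0.8,"yaw":0},{"x":0,"y":0,"z":0.4,"yaw":0}]'
python3 -m inch '[{"x":0,"y":0,"z":0,"yaw":0}]'
```

```text
time_s: 7.75
tcp_pos: [0.5308, -0.086, 0.1433]
eef_rot: [178.4, 0.8, -178.9]
contact_force: [-0.4, -0.2, -0.9]
gripper_width: 0.0147
time_s: 7.83
tcp_pos: [0.5295, -0.0859, 0.141]
eef_rot: [178.4, 0.6, -178.9]
contact_force: [-1.0, 0.4, 0.3]
gripper_width: 0.0148
```

```bash
python3 -m inch '[{"x":0.05,"y":-0.03,"z":0.4,"yaw":0},{"x":0,"y":0,"z":0.3,"yaw":0},{"x":0,"y":0,"z":0,"yaw":0}]'
python3 - <<'E'
from h import *;from plant import r
i=r.camera_info("wrist")
p,d=r.capture("wrist");np.savez("w4.npz",p=p,d=d,T=i["pose"])
cv2.imwrite("pics/w4.png",cv2.resize(p[170:330,180:460,::-1],None,fx=2.5,fy=2.5))
W=cloud(i,d);Z=W[...,2];h=cv2.cvtColor(p,cv2.COLOR_RGB2HSV).astype(int);H,S=h[...,0],h[...,1]
m=(H>3)&(H<30)&(S>120)&(d>0);m[:,:250]=0;m[:,390:]=0;m[330:]=0
for a in range(20,150,10):
    P=W[m&(abs(Z*1000-a-5)<5)]
    if len(P)>15:print(a,len(P),np.round(P.min(0)*1000),np.round(P.max(0)*1000))
E
```

```text
time_s: 8.08
tcp_pos: [0.5287, -0.0852, 0.1221]
eef_rot: [178.5, 0.5, -178.8]
contact_force: [1.6, -0.4, -1.4]
gripper_width: 0.015
70 67 [501. -92.  71.] [501. -78.  80.]
80 89 [500. -92.  81.] [502. -78.  90.]
90 100 [501. -92.  90.] [502. -78. 100.]
100 758 [501. -93. 100.] [520. -78. 110.]
110 315 [501. -93. 110.] [520. -78. 120.]
120 234 [518. -93. 120.] [521. -78. 130.]
130 284 [518. -94. 130.] [521. -78. 140.]
140 569 [518. -94. 140.] [543. -78. 150.]
```

View pics/w4.png

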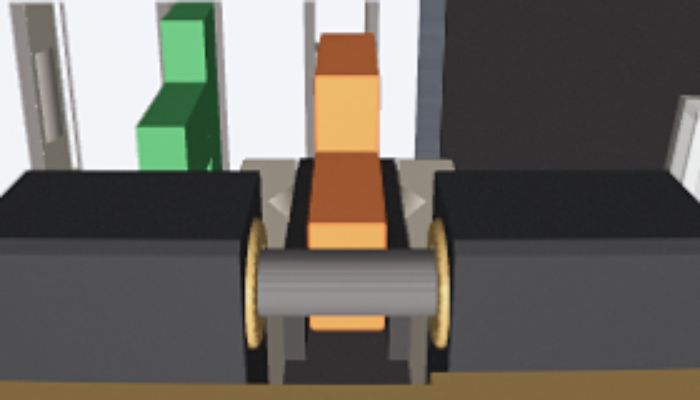

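The view shows the orange plate held squarely above the wide slot, foot centre about (531, -85) mm against slot (530, -85) mm in the same camera. I'll lower it in small steps.

```bash
python3 -m inch '[{"x":0,"y":0,"z":0.3,"yaw":0},{"x":0,"y":0,"z":0.2,"yaw":0},{"x":0,"y":0,"z":0.2,"yaw":0}]'
python3 -m inch '[{"x":0,"y":0,"z":0.2,"yaw":0},{"x":0,"y":0,"z":0.1,"yaw":0}]'
```

```text
time_s: 8.38
tcp_pos: [0.5311, -0.084, 0.1063]
eef_rot: [178.5, 0.8, -178.7]
contact_force: [-0.6, 0.4, -0.3]
gripper_width: 0.0147
time_s: 8.55
tcp_pos: [0.5308, -0.0843, 0.1012]
eef_rot: [178.6, 0.7, -178.6]
contact_force: [-12.6, 4.2, 31.5]
gripper_width: 0.0151
```

```bash
python3 -m inch '[{"x":0.12,"y":-0.02,"z":-0.4,"yaw":0},{"x":0.06,"y":0,"z":0,"yaw":0}]'
python3 - <<'E'
from h import *;from plant import r
i=r.camera_info("wrist")
p,d=r.capture("wrist");s=r.get_state();print(s["tcp_pos"],s["contact_force"]);np.savez("w5.npz",p=p,d=d,T=i["pose"])
W=cloud(i,d);Z=W[...,2];h=cv2.cvtColor(p,cv2.COLOR_RGB2HSV).astype(int);H,S=h[...,0],h[...,1]
m=(H>3)&(H<30)&(S>120)&(d>0);m[:,:250]=0;m[:,390:]=0;m[330:]=0
for a in range(20,150,10):
    P=W[m&(abs(Z*1000-a-5)<5)]
    if len(P)>15:print(a,len(P),np.round(P.min(0)*1000,1),np.round(P.max(0)*1000,1))
g=(d>0)&(abs(Z-.052)<.004)&(S<60);g[330:]=0;P=W[g]
P=P[(P[:,0]>.46)&(P[:,0]<.6)&(P[:,1]<-.04)];desc("block",P);print(np.round(np.percentile(P[:,0],[.5,1,2])*1000,1))
for v in (150,160,170,180,190):
    q=W[v];k=(q[:,1]>-.11)&(q[:,1]<-.055);print(v,' '.join(f"{x*1000:.0f},{y*1000:.1f}:{z*1000:.0f}" for x,y,z in q[k][::2]))
E
```

```text
time_s: 8.72
tcp_pos: [0.5265, -0.0851, 0.1119]
eef_rot: [178.6, 0.8, -178.6]
contact_force: [0.6, -0.4, 0.3]
gripper_width: 0.0151
[ 0.52569585 -0.08500113  0.11084624] [-0.69867108 -0.0246584  -1.52252541]
60 45 [498.9 -91.7  62. ] [499.9 -77.6  69.8]
70 84 [498.6 -91.7  70.1] [499.6 -78.   79.9]
80 95 [498.1 -92.7  80. ] [499.7 -78.   90. ]
90 390 [497.5 -92.7  90.2] [516.6 -78.2 100. ]
100 648 [497.6 -92.9 100. ] [518.  -77.6 109.9]
110 209 [514.3 -93.2 110.1] [517.7 -77.8 120. ]
120 256 [513.9 -93.5 120. ] [517.8 -77.9 130. ]
130 666 [513.5 -93.8 130. ] [537.7 -78.  139.8]
block 9896 [ 524.4 -130.6] [ 73.1 137.3] 1.5 z [50.  52.6 53.7]
[487.9 488.3 488.7]
150 484,-109.6:14 484,-108.1:13 485,-106.5:11 484,-104.8:12 485,-103.2:11 484,-101.5:13 484,-99.8:13 484,-98.2:12 484,-96.5:14 484,-94.9:13 484,-93.3:13 484,-91.6:12 484,-90.0:13 484,-88.3:12 484,-86.7:12 484,-85.0:11 484,-83.4:14 484,-81.8:13 484,-80.1:12 484,-78.5:13 484,-76.9:13 484,-75.1:12 484,-73.5:13 484,-71.8:12 484,-70.2:12 484,-68.6:13 483,-67.0:13 484,-65.2:12 484,-63.6:12 483,-62.1:14 483,-60.4:14 484,-58.5:11 483,-
[... 1243 characters left out ...]
6,-81.5:24 507,-79.8:23 506,-78.3:25 503,-77.3:35 500,-76.7:49 500,-75.3:50 499,-74.1:53 499,-72.7:54 499,-71.2:52 499,-69.8:53 499,-68.5:54 499,-67.0:53 499,-65.5:52 498,-64.3:54 509,-56.9:11 509,-55.4:12 447,-90.8:259
190 447,-90.8:259 507,-108.9:53 507,-107.5:53 507,-106.0:53 507,-104.6:53 507,-103.2:53 507,-101.8:53 507,-100.3:53 507,-98.9:52 507,-97.5:51 507,-96.1:50 508,-94.7:49 515,-93.5:24 499,-91.6:79 499,-90.4:79 499,-89.1:78 499,-87.9:79 499,-86.6:79 499,-85.4:79 499,-84.1:79 499,-82.9:80 499,-81.7:80 499,-80.4:79 499,-79.1:79 499,-77.7:77 507,-74.5:52 506,-73.1:53 506,-71.7:53 506,-70.2:53 506,-68.7:52 506,-67.2:52 506,-65.9:53 506,-64.3:52 506,-63.0:52 519,-55.4:10 447,-90.8:259
```

```bash
python3 -m inch '[{"x":0.03,"y":-0.02,"z":0.15,"yaw":0}]'
python3 -m inch '[{"x":0.03,"y":0,"z":0.12,"yaw":0}]'
python3 -m inch '[{"x":0,"y":0,"z":0.06,"yaw":0}]'
```

```text
time_s: 8.85
tcp_pos: [0.5254, -0.0853, 0.1074]
eef_rot: [178.6, 0.8, -178.6]
contact_force: [0.5, 0.4, -1.4]
gripper_width: 0.0149
time_s: 8.93
tcp_pos: [0.5245, -0.0853, 0.1038]
eef_rot: [178.6, 0.8, -178.6]
contact_force: [-0.0, -0.7, -1.3]
gripper_width: 0.0148
time_s: 9.02
tcp_pos: [0.5241, -0.0852, 0.1014]
eef_rot: [178.6, 0.7, -178.6]
contact_force: [0.1, -0.1, -1.2]
gripper_width: 0.0149
```

```bash
python3 -m inch '[{"x":-0.05,"y":0,"z":0.08,"yaw":0}]'
python3 -m inch '[{"x":-0.02,"y":0,"z":0.08,"yaw":0}]'
python3 -m inch '[{"x":0,"y":0,"z":0.08,"yaw":0}]'
```

```text
time_s: 9.1
tcp_pos: [0.5251, -0.0854, 0.0989]
eef_rot: [178.6, 0.7, -178.6]
contact_force: [-0.0, -5.3, 1.3]
gripper_width: 0.0148
time_s: 9.18
tcp_pos: [0.5256, -0.0858, 0.0964]
eef_rot: [178.6, 0.6, -178.6]
contact_force: [0.5, -2.5, 0.2]
gripper_width: 0.0145
time_s: 9.27
tcp_pos: [0.5257, -0.0859, 0.094]
eef_rot: [178.6, 0.6, -178.6]
contact_force: [-1.1, 0.2, 2.0]
gripper_width: 0.0151
```

```bash
python3 -m inch '[{"x":0,"y":0,"z":0.09,"yaw":0}]'
python3 -m inch '[{"x":0,"y":0,"z":0.09,"yaw":0}]'
python3 -m inch '[{"x":0,"y":0,"z":0.09,"yaw":0}]'
```

```text
time_s: 9.35
tcp_pos: [0.5259, -0.0858, 0.0914]
eef_rot: [178.6, 0.6, -178.6]
contact_force: [-1.6, -0.5, 3.1]
gripper_width: 0.0149
time_s: 9.43
tcp_pos: [0.5261, -0.0858, 0.089]
eef_rot: [178.6, 0.6, -178.6]
contact_force: [-1.0, -1.6, 1.9]
gripper_width: 0.0146
time_s: 9.52
tcp_pos: [0.5262, -0.0857, 0.0865]
eef_rot: [178.6, 0.6, -178.6]
contact_force: [-0.8, -1.3, 2.6]
gripper_width: 0.0151
```

```bash
python3 -m inch '[{"x":0,"y":0,"z":0.09,"yaw":0}]'
python3 -m inch '[{"x":0,"y":0,"z":0.09,"yaw":0}]'
python3 -m inch '[{"x":0,"y":0,"z":0.06,"yaw":0}]'
```

```text
time_s: 9.6
tcp_pos: [0.5264, -0.0857, 0.0841]
eef_rot: [178.6, 0.6, -178.6]
contact_force: [-0.4, -1.2, 3.3]
gripper_width: 0.0149
time_s: 9.68
tcp_pos: [0.5265, -0.0857, 0.0818]
eef_rot: [178.6, 0.7, -178.6]
contact_force: [-0.5, -1.6, 3.0]
gripper_width: 0.0149
time_s: 9.77
tcp_pos: [0.5265, -0.0857, 0.08]
eef_rot: [178.6, 0.7, -178.6]
contact_force: [0.2, -1.3, 2.4]
gripper_width: 0.0146
```

```bash
python3 -m inch '[{"x":0,"y":0,"z":0.05,"yaw":0}]'
python3 -m inch '[{"x":0,"y":0,"z":0.05,"yaw":0}]'
```

```text
time_s: 9.85
tcp_pos: [0.5265, -0.0857, 0.0786]
eef_rot: [178.6, 0.7, -178.6]
contact_force: [-0.2, -0.3, 1.7]
gripper_width: 0.0149
time_s: 9.93
tcp_pos: [0.5266, -0.0857, 0.0773]
eef_rot: [178.6, 0.7, -178.6]
contact_force: [-0.4, -1.9, 3.8]
gripper_width: 0.0148
```

```bash
python3 -m inch '[{"x":0,"y":0,"z":0.04,"yaw":0}]'
python3 -m inch '[{"x":0,"y":0,"z":0.04,"yaw":0}]'
```

```text
time_s: 10.02
tcp_pos: [0.5268, -0.0857, 0.0764]
eef_rot: [178.7, 0.7, -178.6]
contact_force: [-2.2, -0.1, 12.9]
gripper_width: 0.0149
time_s: 10.1
tcp_pos: [0.5273, -0.0856, 0.0761]
eef_rot: [178.7, 0.7, -178.6]
contact_force: [-1.6, 0.5, 11.4]
gripper_width: 0.015
```

```bash
cat > tab.py <<'E'
from h import *;from plant import r;import sys
i=r.camera_info("wrist");p,d=r.capture("wrist");s=r.get_state();print(s["tcp_pos"],s["contact_force"],s["gripper_width"])
np.savez(sys.argv[1]+".npz",p=p,d=d,T=i["pose"])
W=cloud(i,d);Z=W[...,2];h=cv2.cvtColor(p,cv2.COLOR_RGB2HSV).astype(int);H,S=h[...,0],h[...,1]
m={"o":(H>3)&(H<30)&(S>120),"b":(H>100)&(H<125)&(S>150)}[sys.argv[2]]&(d>0);m[330:]=0
z0=float(sys.argv[3])
m&=(abs(W[...,0]-float(sys.argv[4]))<.05)&(abs(W[...,1]-float(sys.argv[5]))<.03)
for nm,zz in(("tab",z0),("foot",z0-.035)):
    P=W[m&(abs(Z-zz)<.006)]
    if len(P)<20: print(nm,len(P));continue
    A=np.c_[P[:,:2]-P[:,:2].mean(0),np.ones(len(P))]
    for _ in range(4):
        c=np.linalg.lstsq(A,P[:,2],rcond=None)[0];k=abs(A@c-P[:,2])<.0015;A,P=A[k],P[k]
    print(nm,len(P),"z mm",round(c[2]*1e3,2),"slope x,y deg",np.round(np.degrees(c[:2]),1));desc(nm,P)
E
python3 tab.py w6 o .099 .53 -.085
```

```text
[ 0.52735621 -0.08563279  0.07606624] [-1.24203748 -1.1796229   8.22480709] 0.014572585502670234
tab 428 z mm 99.86 slope x,y deg [3.8 1.2]
tab 428 [526.5 -86.4] [24.7 15. ] 2.0 z [ 98.6 100.  101.4]
foot 774 z mm 64.76 slope x,y deg [4.3 1.4]
foot 774 [508.3 -86. ] [20.5 14.9] 0.3 z [63.6 64.8 65.8]
```

```bash
python3 -m inch '[{"x":0,"y":0,"z":0,"yaw":0},{"x":0,"y":0,"z":0,"yaw":0},{"x":0,"y":0,"z":0,"yaw":0}]' -0.36
python3 -m inch '[{"x":0,"y":0,"z":-0.4,"yaw":0},{"x":0,"y":0,"z":-0.8,"yaw":0},{"x":0,"y":0,"z":-0.9,"yaw":0}]'
python3 tab.py w7 o .099 .53 -.085
```

```text
time_s: 10.4
tcp_pos: [0.5274, -0.085, 0.0758]
eef_rot: [178.6, 0.8, -178.6]
contact_force: [0.2, 0.2, -0.4]
gripper_width: 0.0268
time_s: 10.65
tcp_pos: [0.5231, -0.0862, 0.1255]
eef_rot: [178.6, 0.2, -178.6]
contact_force: [1.0, -0.1, 0.6]
gripper_width: 0.028
[ 0.52571173 -0.08634279  0.13046024] [ 2.50277015 -0.12517482  4.68914091] 0.028095863443945622
tab 753 z mm 100.46 slope x,y deg [2.7 0. ]
tab 753 [527.2 -84.7] [24.4 14.2] 1.9 z [ 99.5 100.5 101.6]
foot 508 z mm 64.85 slope x,y deg [ 2.4 -0.6]
foot 508 [528.  -84.4] [59.2 14.8] 0.9 z [63.9 64.8 65.9]
```

```bash
cat > blk.py <<'E'
from h import *;from plant import r;import sys
i=r.camera_info("wrist");a=np.load(sys.argv[1]+".npz");p,d=a["p"],a["d"];i["pose"]=a["T"];W=cloud(i,d);Z=W[...,2]
S=cv2.cvtColor(p,cv2.COLOR_RGB2HSV)[...,1]
m=(d>0)&(S<60)&(abs(Z-.0525)<.005)&(abs(W[...,0]-.53)<.045)&(abs(W[...,1]+.13)<.075);P=W[m]
A=np.c_[P[:,0]-.528,P[:,1]-float(sys.argv[2]),np.ones(len(P))]
for _ in range(6):
    c=np.linalg.lstsq(A,P[:,2],rcond=None)[0];k=abs(A@c-P[:,2])<.0012;A,P=A[k],P[k]
print("block",len(P),"z",round(c[2]*1e3,2),"slope",np.round(np.degrees(c[:2]),2));desc("block",P)
E
python3 blk.py w7 -.085
```

```text
block 7856 z 52.67 slope [0.19 0.01]
block 7856 [ 529.7 -130.3] [ 82.7 136.4] 0.9 z [51.7 52.7 53.4]
```

```bash
python3 -m inch '[{"x":-0.35,"y":0.04,"z":0,"yaw":0},{"x":0,"y":0,"z":0,"yaw":0},{"x":0,"y":0,"z":0.2,"yaw":0},{"x":0,"y":0,"z":0.2,"yaw":0}]' -1
python3 -m inch '[{"x":0,"y":0,"z":0.1,"yaw":0}]'
```

```text
time_s: 11.03
tcp_pos: [0.5374, -0.0844, 0.124]
eef_rot: [178.6, 0.9, -178.5]
contact_force: [0.0, 0.5, -0.6]
gripper_width: 0.0069
time_s: 11.12
tcp_pos: [0.5367, -0.0843, 0.12]
eef_rot: [178.6, 0.8, -178.5]
contact_force: [-0.6, 0.7, 0.6]
gripper_width: 0.0027
```

```bash
python3 -m inch '[{"x":0.05,"y":0,"z":0.12,"yaw":0},{"x":0.03,"y":0,"z":0.08,"yaw":0}]'
python3 -m inch '[{"x":0,"y":0,"z":0.05,"yaw":0}]'
python3 -m inch '[{"x":0,"y":0,"z":0.05,"yaw":0}]'
```

```text
time_s: 11.28
tcp_pos: [0.5334, -0.0843, 0.1125]
eef_rot: [178.6, 0.6, -178.6]
contact_force: [-0.1, -0.6, 0.9]
gripper_width: 0.0004
time_s: 11.37
tcp_pos: [0.5337, -0.0844, 0.1109]
eef_rot: [178.6, 0.6, -178.5]
contact_force: [2.9, 0.8, 9.2]
gripper_width: 0.0003
time_s: 11.45
tcp_pos: [0.5354, -0.0843, 0.1103]
eef_rot: [178.7, 0.8, -178.5]
contact_force: [2.2, 0.1, 11.4]
gripper_width: 0.0006
```

```bash
python3 -m inch '[{"x":0.04,"y":0,"z":0.05,"yaw":0}]'
python3 -m inch '[{"x":0.04,"y":0,"z":0.05,"yaw":0}]'
```

```text
time_s: 11.53
tcp_pos: [0.5355, -0.0845, 0.1102]
eef_rot: [178.7, 0.9, -178.4]
contact_force: [-5.1, 1.0, 17.7]
gripper_width: 0.0006
time_s: 11.62
tcp_pos: [0.5355, -0.0846, 0.1103]
eef_rot: [178.7, 1.0, -178.4]
contact_force: [-2.5, 0.9, 13.5]
gripper_width: 0.0005
```

```bash
python3 -m inch '[{"x":0,"y":0,"z":-0.4,"yaw":0},{"x":0.1,"y":0,"z":-1,"yaw":0},{"x":0.2,"y":0,"z":-0.8,"yaw":0},{"x":0,"y":0,"z":0,"yaw":0}]'
python3 tab.py w8 o .099 .53 -.085; python3 blk.py w8 -.085
```

```text
time_s: 11.95
tcp_pos: [0.5257, -0.0864, 0.1668]
eef_rot: [178.8, 0.8, -178.4]
contact_force: [-0.2, 0.1, 0.4]
gripper_width: 0.0003
[ 0.52558234 -0.08622055  0.16548076] [ 0.39450511 -1.03085225  0.39079137] 0.0002600198255430969
tab 501 z mm 99.65 slope x,y deg [ 0.9 -0.3]
tab 501 [529.6 -84.5] [24.2 13.9] 1.2 z [ 98.7  99.7 100.5]
foot 385 z mm 64.76 slope x,y deg [0.1 0.3]
foot 385 [529.4 -84.3] [59.2 14.6] 1.2 z [63.7 64.7 65.9]
block 7327 z 52.67 slope [0.19 0.02]
block 7327 [ 529.5 -130.4] [ 82.6 136.6] 1.4 z [51.7 52.7 53.5]
```

```bash
python3 -m inch '[{"x":-0.34,"y":0.95,"z":0,"yaw":0.24},{"x":-0.34,"y":0.95,"z":0,"yaw":0.24},{"x":-0.34,"y":0.95,"z":0,"yaw":0.24},{"x":-0.34,"y":0.95,"z":0,"yaw":0.24},{"x":-0.34,"y":0.95,"z":0,"yaw":0.24}]' -0.18
python3 -m inch '[{"x":-0.34,"y":0.95,"z":0,"yaw":0.24},{"x":-0.34,"y":0.95,"z":0,"yaw":0.24},{"x":-0.34,"y":0.8,"z":0,"yaw":0.1},{"x":-0.2,"y":0.5,"z":0,"yaw":0},{"x":0,"y":0,"z":0,"yaw":0}]'
```

```text
time_s: 12.42
tcp_pos: [0.567, 0.0324, 0.1671]
eef_rot: [178.7, 0.5, 176.2]
contact_force: [-0.3, -0.2, 0.6]
gripper_width: 0.0279
time_s: 12.83
tcp_pos: [0.6054, 0.1169, 0.1648]
eef_rot: [178.8, 0.1, 173.9]
contact_force: [0.4, -0.4, -0.1]
gripper_width: 0.0359
```

```bash
python3 -m inch '[{"x":0.07,"y":0.32,"z":0,"yaw":0},{"x":0.07,"y":0.32,"z":0.6,"yaw":0},{"x":0,"y":0,"z":0.7,"yaw":0},{"x":0,"y":0,"z":0.5,"yaw":0},{"x":0,"y":0,"z":0,"yaw":0}]'
```

```text
time_s: 13.25
tcp_pos: [0.6018, 0.1338, 0.1174]
eef_rot: [178.9, 0.0, 173.9]
contact_force: [0.1, -1.0, -0.6]
gripper_width: 0.0359
```

```bash
python3 -m inch '[{"x":-0.08,"y":-0.04,"z":0.4,"yaw":0},{"x":0,"y":0,"z":0.4,"yaw":0},{"x":0,"y":0,"z":0.4,"yaw":0}]'
python3 -m inch '[{"x":0,"y":0,"z":0.4,"yaw":0}]'
```

```text
time_s: 13.5
tcp_pos: [0.6047, 0.1324, 0.0882]
eef_rot: [178.8, 0.2, 173.8]
contact_force: [-0.4, -0.4, -0.3]
gripper_width: 0.0358
time_s: 13.58
tcp_pos: [0.6048, 0.1324, 0.0776]
eef_rot: [178.8, 0.2, 173.8]
contact_force: [0.1, 0.2, 0.1]
gripper_width: 0.036
```

```bash
python3 -m inch '[{"x":0.05,"y":0,"z":0.4,"yaw":0},{"x":0,"y":0,"z":0.3,"yaw":0}]'
python3 -m inch '[{"x":0,"y":0,"z":0.08,"yaw":0}]'
python3 -m inch '[{"x":0,"y":0,"z":0,"yaw":0},{"x":0,"y":0,"z":0,"yaw":0},{"x":0,"y":0,"z":0,"yaw":0},{"x":0,"y":0,"z":0,"yaw":0},{"x":0,"y":0,"z":0,"yaw":0}]' -1 30
```

```text
time_s: 13.75
tcp_pos: [0.6033, 0.1325, 0.0578]
eef_rot: [178.8, 0.2, 173.8]
contact_force: [-0.3, -0.6, -0.9]
gripper_width: 0.0362
time_s: 13.83
tcp_pos: [0.6026, 0.1322, 0.054]
eef_rot: [178.8, 0.1, 173.8]
contact_force: [-0.4, -0.1, 0.3]
gripper_width: 0.0356
time_s: 14.25
tcp_pos: [0.6029, 0.1323, 0.0538]
eef_rot: [178.9, 0.1, 173.8]
contact_force: [0.4, -0.6, 0.5]
gripper_width: 0.0087
```

```bash
python3 -m inch '[{"x":0,"y":0,"z":-0.4,"yaw":0},{"x":0,"y":0,"z":-1,"yaw":0},{"x":0,"y":0,"z":-1,"yaw":0},{"x":0,"y":0,"z":-1,"yaw":0},{"x":0,"y":0,"z":-1,"yaw":0}]'
python3 -m inch '[{"x":0,"y":0,"z":-1,"yaw":0},{"x":0,"y":0,"z":-0.6,"yaw":0},{"x":0,"y":0,"z":0,"yaw":0}]'
```

```text
time_s: 14.67
tcp_pos: [0.5992, 0.1286, 0.1651]
eef_rot: [179.1, -0.4, 173.7]
contact_force: [0.3, 0.4, -0.8]
gripper_width: 0.009
time_s: 14.92
tcp_pos: [0.6016, 0.1283, 0.2171]
eef_rot: [178.8, 0.2, 173.8]
contact_force: [0.2, 0.1, -0.6]
gripper_width: 0.0087
```

```bash
python3 -m inch '[{"x":0.15,"y":-1,"z":0,"yaw":-0.24},{"x":0.15,"y":-1,"z":0,"yaw":-0.24},{"x":0.2,"y":-1,"z":0,"yaw":-0.24},{"x":0.2,"y":-1,"z":0,"yaw":-0.24},{"x":0.2,"y":-1,"z":0,"yaw":-0.24}]'
python3 -m inch '[{"x":0.25,"y":-1,"z":0,"yaw":-0.24},{"x":0.25,"y":-1,"z":0,"yaw":-0.24},{"x":0.25,"y":-1,"z":0,"yaw":-0.1},{"x":0.25,"y":-1,"z":0,"yaw":0},{"x":0.25,"y":-1,"z":0,"yaw":0}]'
python3 -m inch '[{"x":0.1,"y":-0.8,"z":0,"yaw":0},{"x":0,"y":-0.5,"z":0,"yaw":0},{"x":0,"y":0,"z":0,"yaw":0}]'
```

```text
time_s: 15.33
tcp_pos: [0.5702, 0.0059, 0.2187]
eef_rot: [178.6, 0.7, 179.1]
contact_force: [0.4, 0.3, -0.5]
gripper_width: 0.0088
time_s: 15.75
tcp_pos: [0.5367, -0.1251, 0.2169]
eef_rot: [178.6, 0.9, -178.3]
contact_force: [0.4, 0.0, -0.7]
gripper_width: 0.0089
time_s: 16.0
tcp_pos: [0.5321, -0.163, 0.2168]
eef_rot: [178.6, 0.9, -178.5]
contact_force: [1.0, -0.1, -0.5]
gripper_width: 0.0089
```

```bash
python3 -m inch '[{"x":0.1,"y":-0.3,"z":0,"yaw":0.1},{"x":0.05,"y":-0.3,"z":0.5,"yaw":0},{"x":0,"y":0,"z":0.8,"yaw":0},{"x":0,"y":0,"z":0.8,"yaw":0},{"x":0,"y":0,"z":0.5,"yaw":0}]'
python3 -m inch '[{"x":0,"y":0,"z":0.5,"yaw":0},{"x":0,"y":0,"z":0.3,"yaw":0},{"x":0,"y":0,"z":0,"yaw":0},{"x":0,"y":0,"z":0,"yaw":0}]'
cat > al.py <<'E'
from h import *;from plant import r;import sys
i=r.camera_info("wrist");p,d=r.capture("wrist");s=r.get_state();print(np.round(s["tcp_pos"]*1000,1),np.round(s["contact_force"],1),np.round(s["eef_rot"],1))
np.savez(sys.argv[1]+".npz",p=p,d=d,T=i["pose"])
W=cloud(i,d);Z=W[...,2];h=cv2.cvtColor(p,cv2.COLOR_RGB2HSV).astype(int);H,S=h[...,0],h[...,1]
m=(H>100)&(H<125)&(S>150)&(d>0)&(abs(W[...,0]-.53)<.04)&(abs(W[...,1]+.175)<.03);m[330:]=0
for a in range(20,160,10):
    P=W[m&(abs(Z*1000-a-5)<5)]
    if len(P)>15:print(a,len(P),np.round(P.min(0)*1000,1),np.round(P.max(0)*1000,1))
for v in range(160,215,6):
    q=W[v];k=(q[:,1]>-.192)&(q[:,1]<-.158)&(q[:,0]<.56);print(v,' '.join(f"{x*1000:.0f},{y*1000:.1f}:{z*1000:.0f}" for x,y,z in q[k]))
E
python3 al.py w9; python3 blk.py w9 -.175
```

```text
time_s: 16.42
tcp_pos: [0.5309, -0.1778, 0.1541]
eef_rot: [178.6, 1.3, -179.0]
contact_force: [-0.8, -0.5, -0.5]
gripper_width: 0.0086
time_s: 16.75
tcp_pos: [0.5294, -0.1759, 0.1307]
eef_rot: [178.6, 1.1, -179.0]
contact_force: [1.7, -0.4, -0.5]
gripper_width: 0.009
[ 529.5 -175.9  130.8] [-0.   0.8 -0.6] [ 178.6    1.1 -179. ]
90 50 [ 500.9 -179.7   90.2] [ 501.9 -172.    99.5]
100 63 [ 500.8 -179.8  100.1] [ 501.7 -172.   109.9]
110 68 [ 500.5 -180.4  110. ] [ 501.3 -172.3  120. ]
120 238 [ 500.1 -180.4  120.2] [ 519.7 -171.8  130. ]
130 134 [ 517.7 -180.7  130. ] [ 519.9 -171.8  139.9]
140 165 [ 517.4 -180.7  140.1] [ 519.3 -172.1  150. ]
150 441 [ 517.5 -181.1  150.1] [ 542.3 -172.3  159.2]
160 492,-191.8:52 492,-191.0:54 492,-190.2:54 492,-189.5:53 492,-188.8:53 492,-188.0:52 492,-187.3:52 492,-186.5:52 492,-185.8:52 492,-185.0:52 492,-184.2:53 492,-183.5:53 492,-182.7:53 492,-182.0:53 492,-181.2:53 492,-180.4:53 492,-179.7:52 492,-178.9:53 492,-178.2:53 492,-177.4:53 492,-176.7:53 492,-175.9:52 492,-175.1:52 492,-174.4:53 492,-173.6:53 492,-172.9:52 491,-172.1:53 492,-171.3:52
[... 5584 characters left out ...]
-191.2:52 536,-190.4:52 535,-189.6:53 536,-188.8:53 535,-188.0:53 536,-187.2:53 536,-186.4:52 536,-185.6:52 536,-184.8:51 535,-184.0:53 536,-183.2:52 536,-182.4:51 537,-181.6:49 537,-180.8:50 509,-180.3:122 509,-179.7:122 508,-179.2:123 509,-178.6:122 509,-178.1:121 508,-177.6:123 508,-177.0:123 508,-176.4:123 508,-175.9:123 508,-175.3:123 508,-174.8:123 509,-174.2:122 508,-173.7:123 508,-173.1:123 509,-172.6:122 508,-172.1:124 536,-167.1:52 536,-166.3:52 536,-165.5:52 535,-164.7:53 536,-163.8:52 535,-163.1:53 535,-162.3:53 535,-161.5:53 535,-160.6:53 535,-159.9:53 536,-159.0:52 535,-158.3:53
block 7032 z 52.65 slope [0.19 0.01]
block 7032 [ 522.3 -130.3] [ 67.6 136.2] 1.0 z [51.7 52.6 53.4]
```

```bash
python3 -m inch '[{"x":0.04,"y":0.01,"z":0.35,"yaw":0},{"x":0.02,"y":0.01,"z":0.35,"yaw":0}]'
python3 -m inch '[{"x":0.03,"y":0,"z":0.2,"yaw":0}]'
```

```text
time_s: 16.97
tcp_pos: [0.5304, -0.175, 0.1155]
eef_rot: [178.6, 1.4, -179.0]
contact_force: [-0.4, -0.3, -0.9]
gripper_width: 0.0086
time_s: 17.05
tcp_pos: [0.5298, -0.1747, 0.1099]
eef_rot: [178.6, 1.4, -179.0]
contact_force: [-0.5, -0.1, -0.0]
gripper_width: 0.0089
```

```bash
python3 -m inch '[{"x":0.04,"y":-0.03,"z":0.15,"yaw":0}]'
python3 -m inch '[{"x":0.02,"y":0,"z":0.12,"yaw":0}]'
python3 -m inch '[{"x":0.0,"y":0,"z":0.06,"yaw":0}]'
```

```text
time_s: 17.13
tcp_pos: [0.5287, -0.1753, 0.1055]
eef_rot: [178.6, 1.4, -179.0]
contact_force: [0.2, -0.0, -0.5]
gripper_width: 0.0091
time_s: 17.22
tcp_pos: [0.528, -0.1753, 0.1019]
eef_rot: [178.6, 1.4, -179.0]
contact_force: [-0.8, 0.0, -0.1]
gripper_width: 0.0091
time_s: 17.3
tcp_pos: [0.5276, -0.1753, 0.0997]
eef_rot: [178.6, 1.4, -179.0]
contact_force: [-0.9, -0.3, 0.2]
gripper_width: 0.0091
```

```bash
python3 -m inch '[{"x":-0.05,"y":0,"z":0.05,"yaw":0}]'
python3 -m inch '[{"x":-0.01,"y":0,"z":0.06,"yaw":0}]'
python3 -m inch '[{"x":0,"y":0,"z":0.06,"yaw":0}]'
```

```text
time_s: 17.38
tcp_pos: [0.5287, -0.1753, 0.0982]
eef_rot: [178.6, 1.3, -179.0]
contact_force: [0.4, -0.2, -1.4]
gripper_width: 0.009
time_s: 17.47
tcp_pos: [0.5293, -0.1753, 0.0967]
eef_rot: [178.6, 1.4, -179.0]
contact_force: [-0.9, -0.9, -0.3]
gripper_width: 0.0089
time_s: 17.55
tcp_pos: [0.5296, -0.1755, 0.0953]
eef_rot: [178.7, 1.4, -179.0]
contact_force: [0.0, -2.1, -0.6]
gripper_width: 0.0088
```

```bash
python3 -m inch '[{"x":0.02,"y":0,"z":0.07,"yaw":0}]'
python3 -m inch '[{"x":0.01,"y":0,"z":0.08,"yaw":0}]'
python3 -m inch '[{"x":0.01,"y":0,"z":0.08,"yaw":0}]'
python3 -m inch '[{"x":0.01,"y":0,"z":0.08,"yaw":0}]'
```

```text
time_s: 17.63
tcp_pos: [0.5295, -0.1756, 0.0936]
eef_rot: [178.7, 1.4, -178.9]
contact_force: [0.5, -0.2, 0.2]
gripper_width: 0.0087
time_s: 17.72
tcp_pos: [0.5294, -0.1756, 0.0916]
eef_rot: [178.7, 1.4, -179.0]
contact_force: [1.1, -0.5, -0.9]
gripper_width: 0.009
time_s: 17.8
tcp_pos: [0.5294, -0.1755, 0.0897]
eef_rot: [178.7, 1.5, -178.9]
contact_force: [0.4, -0.2, 3.2]
gripper_width: 0.0087
time_s: 17.88
tcp_pos: [0.5296, -0.1755, 0.0878]
eef_rot: [178.7, 1.5, -178.9]
contact_force: [-0.1, 0.3, 2.7]
gripper_width: 0.0085
```

```bash
python3 -m inch '[{"x":0.01,"y":0,"z":0.08,"yaw":0}]'
python3 -m inch '[{"x":0.01,"y":0,"z":0.08,"yaw":0}]'
python3 -m inch '[{"x":0.01,"y":0,"z":0.08,"yaw":0}]'
python3 -m inch '[{"x":0.01,"y":0,"z":0.08,"yaw":0}]'
```

```text
time_s: 17.97
tcp_pos: [0.5297, -0.1755, 0.086]
eef_rot: [178.7, 1.5, -178.9]
contact_force: [0.1, 0.5, 2.7]
gripper_width: 0.0087
time_s: 18.05
tcp_pos: [0.5297, -0.1755, 0.0841]
eef_rot: [178.7, 1.6, -178.9]
contact_force: [0.3, -0.2, 2.4]
gripper_width: 0.0088
time_s: 18.13
tcp_pos: [0.5297, -0.1755, 0.0821]
eef_rot: [178.7, 1.6, -178.9]
contact_force: [-0.0, 0.4, 2.7]
gripper_width: 0.0089
time_s: 18.22
tcp_pos: [0.5297, -0.1755, 0.0801]
eef_rot: [178.7, 1.6, -178.9]
contact_force: [-0.1, 0.1, 2.5]
gripper_width: 0.0088
```

```bash
python3 -m inch '[{"x":0.01,"y":0,"z":0.08,"yaw":0}]'
python3 -m inch '[{"x":0.01,"y":0,"z":0.07,"yaw":0}]'
python3 -m inch '[{"x":0,"y":0,"z":0.05,"yaw":0}]'
```

```text
time_s: 18.3
tcp_pos: [0.5297, -0.1755, 0.078]
eef_rot: [178.7, 1.7, -178.9]
contact_force: [-0.4, -0.1, 2.4]
gripper_width: 0.0091
time_s: 18.38
tcp_pos: [0.5296, -0.1755, 0.0761]
eef_rot: [178.7, 1.7, -178.9]
contact_force: [0.2, -0.8, 3.1]
gripper_width: 0.0089
time_s: 18.47
tcp_pos: [0.5296, -0.1755, 0.0746]
eef_rot: [178.7, 1.7, -178.9]
contact_force: [-0.5, -0.8, 3.3]
gripper_width: 0.0087
```

```bash
python3 -m inch '[{"x":0,"y":0,"z":0.04,"yaw":0}]'
python3 -m inch '[{"x":0,"y":0,"z":0.04,"yaw":0}]'
```

```text
time_s: 18.55
tcp_pos: [0.5296, -0.1755, 0.0735]
eef_rot: [178.7, 1.7, -178.9]
contact_force: [-0.1, -0.4, 2.6]
gripper_width: 0.0088
time_s: 18.63
tcp_pos: [0.5299, -0.1755, 0.0729]
eef_rot: [178.7, 1.7, -178.9]
contact_force: [-3.1, 2.4, 16.5]
gripper_width: 0.0091
```

```bash
python3 -m inch '[{"x":0,"y":0,"z":0,"yaw":0},{"x":0,"y":0,"z":0,"yaw":0},{"x":0,"y":0,"z":0,"yaw":0}]' -0.5
python3 -m inch '[{"x":0,"y":0,"z":-0.4,"yaw":0},{"x":0,"y":0,"z":-0.8,"yaw":0},{"x":0,"y":0,"z":-0.9,"yaw":0}]'
python3 tab.py w10 b .0995 .53 -.175;python3 blk.py w10 -.175
```

```text
time_s: 18.88
tcp_pos: [0.5293, -0.1751, 0.0722]
eef_rot: [178.7, 1.6, -178.9]
contact_force: [-0.2, -0.6, -0.7]
gripper_width: 0.0205
time_s: 19.13
tcp_pos: [0.5237, -0.1758, 0.1214]
eef_rot: [178.6, 0.9, -179.0]
contact_force: [0.3, -0.5, -0.2]
gripper_width: 0.0217
[ 0.52615511 -0.17643779  0.12643704] [ 2.55681007 -1.4784065   4.40786924] 0.021733240967115475
tab 297 z mm 100.0 slope x,y deg [3.3 3.4]
tab 297 [ 530.2 -174.6] [23.6  8.2] 0.7 z [ 98.9 100.1 101.1]
foot 46 z mm 64.89 slope x,y deg [13.2  4.8]
foot 46 [ 510.6 -174.8] [18.6  7.8] 0.6 z [62.5 64.3 68. ]
block 7214 z 52.65 slope [0.16 0.01]
block 7214 [ 529.9 -130.1] [ 83.1 136.2] 0.9 z [51.7 52.6 53.5]
```

The blue plate still sits about 2° high on its +x end, as the orange one did. I'll press it gently from the top in the same way.

```bash
python3 -m inch '[{"x":-0.3,"y":0.04,"z":0,"yaw":0},{"x":0,"y":0,"z":0,"yaw":0},{"x":0,"y":0,"z":0.1,"yaw":0},{"x":0,"y":0,"z":0,"yaw":0}]' -1
python3 -m inch '[{"x":0,"y":0,"z":0.15,"yaw":0}]'
```

```text
time_s: 19.52
tcp_pos: [0.5353, -0.1751, 0.127]
eef_rot: [178.7, 1.6, -178.9]
contact_force: [-0.8, -1.1, 0.0]
gripper_width: 0.0025
time_s: 19.6
tcp_pos: [0.5355, -0.1751, 0.123]
eef_rot: [178.7, 1.6, -178.9]
contact_force: [-0.9, -0.0, -0.7]
gripper_width: 0.001
```

```bash
python3 -m inch '[{"x":0.03,"y":0,"z":0.2,"yaw":0},{"x":0.03,"y":0,"z":0.12,"yaw":0}]'
python3 -m inch '[{"x":0.02,"y":0,"z":0.06,"yaw":0}]'
python3 -m inch '[{"x":0.02,"y":0,"z":0.05,"yaw":0}]'
```

```text
time_s: 19.77
tcp_pos: [0.5333, -0.1748, 0.1129]
eef_rot: [178.7, 1.4, -178.9]
contact_force: [-0.3, 0.3, 0.4]
gripper_width: 0.0002
time_s: 19.85
tcp_pos: [0.5328, -0.1748, 0.1105]
eef_rot: [178.7, 1.4, -178.9]
contact_force: [2.8, 0.7, 12.8]
gripper_width: 0.0003
time_s: 19.93
tcp_pos: [0.5339, -0.1751, 0.1101]
eef_rot: [178.8, 1.6, -178.8]
contact_force: [-2.0, 0.1, 21.7]
gripper_width: 0.0003
```

```bash
python3 -m inch '[{"x":0,"y":0,"z":-0.4,"yaw":0},{"x":0.1,"y":0,"z":-1,"yaw":0},{"x":0.2,"y":0,"z":-0.8,"yaw":0},{"x":0,"y":0,"z":0,"yaw":0}]'
python3 tab.py w11 b .0995 .53 -.175;python3 blk.py w11 -.175
```

```text
time_s: 20.27
tcp_pos: [0.5236, -0.1766, 0.1654]
eef_rot: [178.8, 1.3, -178.8]
contact_force: [0.2, 0.5, 0.4]
gripper_width: 0.0002
[ 0.52343631 -0.17643091  0.1640441 ] [ 0.18923809 -0.05325926 -0.86564918] 0.0002270755730830633
tab 149 z mm 99.33 slope x,y deg [3.1 1.9]
tab 149 [ 531.7 -174.7] [23.8  7.8] 1.1 z [ 98.3  99.5 100.5]
foot 43 z mm 64.42 slope x,y deg [ 3.7 -3.9]
foot 43 [ 511.5 -174.8] [18.5  7.8] 1.1 z [62.5 64.3 65.6]
block 6304 z 52.67 slope [ 0.19 -0.  ]
block 6304 [ 529.5 -129.9] [ 82.7 136.6] 0.8 z [51.7 52.7 53.5]
```

```bash
python3 -m inch '[{"x":0.9,"y":0.6,"z":-0.8,"yaw":0},{"x":0.9,"y":0.6,"z":-0.8,"yaw":0},{"x":0,"y":0.5,"z":0,"yaw":0},{"x":0,"y":0,"z":0,"yaw":0},{"x":0,"y":0,"z":0,"yaw":0}]' 
python3 - <<'E'
from h import *;from plant import r
P=[];C=[]
for k in range(6):
    i=r.camera_info("wrist");p,d=r.capture("wrist");W=cloud(i,d);h=cv2.cvtColor(p,cv2.COLOR_RGB2HSV).astype(int);P.append(W.reshape(-1,3));C.append(h.reshape(-1,3))
W=np.vstack(P);h=np.vstack(C);Z=W[:,2]
for n,hm,y in(("o",(h[:,0]>3)&(h[:,0]<30),-.085),("b",(h[:,0]>95)&(h[:,0]<130),-.175)):
    for nm,z in(("tab",.0997),("foot",.0647)):
        m=hm&(h[:,1]>100)&(abs(W[:,0]-.53)<.045)&(abs(W[:,1]-y)<.012)&(abs(Z-z)<.005);Q=W[m]
        b=(Q[:,0]*1000)//6*6;print(n,nm,len(Q),[(int(x),round(np.median(Q[b==x,2])*1000,2),int((b==x).sum())) for x in np.unique(b)])
cv2.imwrite("pics/w12.png",p[:,:,::-1][:300])
p,d=r.capture("scene");cv2.imwrite("pics/s2.png",cv2.resize(p[170:310,190:420,::-1],None,fx=3,fy=3))
E
python3 - <<'E'
E
```

```text
time_s: 20.73
tcp_pos: [0.4732, -0.1346, 0.201]
eef_rot: [178.7, 0.8, -179.0]
contact_force: [-0.9, -0.6, 0.0]
gripper_width: 0.0001
o tab 0 []
o foot 1787 [(498, np.float64(64.44), 478), (504, np.float64(64.65), 453), (510, np.float64(64.79), 474), (516, np.float64(65.09), 334), (522, np.float64(62.81), 46), (528, np.float64(60.38), 2)]
b tab 0 []
b foot 1131 [(498, np.float64(63.83), 170), (504, np.float64(64.7), 307), (510, np.float64(64.74), 294), (516, np.float64(65.08), 328), (522, np.float64(63.87), 31), (528, np.float64(60.43), 1)]
```

View pics/s2.png

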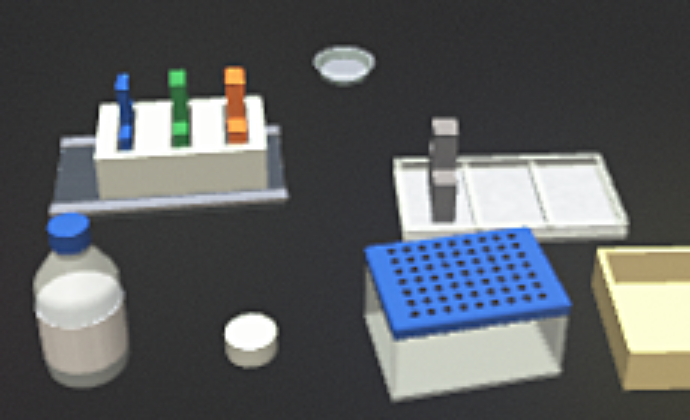

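The scene crop shows blue and orange standing in the narrow and wide slots, level with the green reference plate, and grey still in its bay. I'll do one more numeric check on the blue plate's far end with the fingers opened out of the view.

```bash
python3 -m inch '[{"x":-0.9,"y":-0.55,"z":0,"yaw":0},{"x":-0.9,"y":-0.5,"z":0,"yaw":0},{"x":-0.4,"y":-0.5,"z":0,"yaw":0},{"x":0,"y":0,"z":0,"yaw":0},{"x":0,"y":0,"z":0,"yaw":0}]' 0.2
cat > lev.py <<'E'
from h import *;from plant import r
P=[];C=[]
for k in range(6):
    i=r.camera_info("wrist");p,d=r.capture("wrist");P.append(cloud(i,d).reshape(-1,3));C.append(cv2.cvtColor(p,cv2.COLOR_RGB2HSV).astype(int).reshape(-1,3))
W=np.vstack(P);h=np.vstack(C);Z=W[:,2]
for n,a,c,y in(("o",3,30,-.085),("b",95,130,-.175),("green",45,80,-.130)):
    for nm,z in(("tab",.0997),("foot",.0647)):
        m=(h[:,0]>a)&(h[:,0]<c)&(h[:,1]>100)&(abs(W[:,0]-.53)<.045)&(abs(W[:,1]-y)<.012)&(abs(Z-z)<.003);Q=W[m]
        b=(Q[:,0]*1000)//6*6;print(n,nm,[(int(x),round(float(np.median(Q[b==x,2])*1000),2),int((b==x).sum())) for x in np.unique(b)])
E
python3 lev.py
```

```text
time_s: 21.5
tcp_pos: [0.5312, -0.1758, 0.1984]
eef_rot: [178.7, 0.6, -179.1]
contact_force: [-0.4, -0.7, 0.0]
gripper_width: 0.028
o tab [(516, 99.44, 574), (522, 99.57, 709), (528, 99.69, 686), (534, 99.64, 680), (540, 99.52, 164)]
o foot [(498, 64.47, 454), (504, 64.53, 589), (510, 64.52, 564), (516, 64.63, 260), (522, 63.62, 55), (528, 64.45, 68), (534, 64.19, 61), (540, 64.36, 97), (546, 64.63, 235), (552, 64.68, 431), (558, 64.6, 103)]
b tab [(516, 99.26, 164), (522, 99.73, 414), (528, 99.64, 390), (534, 99.69, 386), (540, 99.67, 234)]
b foot [(498, 64.48, 117), (504, 64.63, 326), (510, 64.67, 337), (516, 64.67, 284), (552, 64.73, 54), (558, 64.59, 172)]
green tab [(516, 99.52, 451), (522, 99.74, 522), (528, 99.67, 516), (534, 99.69, 514), (540, 99.67, 132)]
green foot [(498, 64.73, 354), (504, 64.63, 446), (510, 64.63, 442), (516, 64.77, 196), (522, 64.57, 38), (528, 65.39, 33), (534, 66.44, 30), (540, 64.78, 44), (546, 64.68, 133), (552, 64.77, 307), (558, 64.4, 100)]
```

Both plates read the same height as the fixed green plate and are level from end to end, so both are home. The gripper is clear, so I'll hand in.

```bash
python3 -m inch '[{"x":0,"y":0,"z":0,"yaw":0},{"x":0,"y":0,"z":0,"yaw":0}]'
python3 -c "
from plant import r
print(r.close_job())"
```

```text
time_s: 21.97
tcp_pos: [0.5303, -0.1743, 0.2001]
eef_rot: [178.7, 0.7, -178.9]
contact_force: [-0.1, -0.1, 0.0]
gripper_width: 0.0521
the job is handed in; nothing more can be done
None
```

Both plates are home in their slots: the orange one went into the wide slot first, then the blue one into the narrow slot. However, one push on the stand read over its 30 N limit, as described below. I handed the job in at about 22 s with the gripper open and well clear.

**Last checks:**
- **Height:** the tab and foot tops of both plates match the fixed green plate within about 0.3 mm, and both plates are level from end to end.
- **Position:** the final scene picture shows both upright in the stand and the grey plate still in its bay. Nothing else in that picture looked moved.

**What went wrong or disagreed:**
- **Over-force:** on the first try at lowering the orange plate, its +x end met the block beside the slot mouth. The wrist read 31.5 N vertically (about 34 N in all), just over the 30 N limit for the stand. I backed off at once, moved it about 4 mm in x and tried again. The stand showed no shift afterwards, but that reading may count against the job.
- **Extra presses:** after release, both plates sat about 2° high at the +x end. I pressed each tab down with closed fingertips; the force peaked at about 18 N on orange and 22 N on blue.
- **Unclear readings:** the first checks of the blue plate after that press still showed a slope of about 3°, but they rested on few points. The later, fuller measurement showed it level.

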